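# Hang the wiping saddle and lock its keeper

### The job

Take the wiping saddle that has two ears out of the slotted rack and hang it over the crossbar of the dipping stand, sitting flat on the bar between the two fork rests. Then turn the black keeper knob clockwise until it clicks past its detent into its last stop and stays there, with the keeper finger over the saddle's ear. Leave the spare saddle without ears and everything else on the counter where they stand.

Things in the scene. Friction and masses are not known exactly. Their poses are not given: they have to be found in the camera images.
- stand: dipping stand, fixed: steel base plate 96 (x) x 182 (y) mm, 12 mm high, from y = -53 to +129 mm. Origin on the counter under the middle of the crossbar; y along the bar towards the knob, z up. End blocks at y = -32 and +32 mm (40 mm wide in x, 10 thick, tops level with the bar) carry the bar. The knob's housing, 26 x 50 mm and 80 mm high, is at x = 0, y = +100 mm
- bar_seat (a point): middle of the crossbar's flat top, 85 mm above the counter, where the underside of the saddle's web comes to rest; axes as the stand's (y along the bar, z up). The bar is square, 18 mm, and 54 mm long in the clear between its end blocks
- fork_rests (a point): point midway between the tops of the two fork rests, axes as the stand's. They are hoops of 8 mm rod at x = -31 and +31 mm, each 50 mm long in y (stand y = -34 to +16 mm), tops 127 mm above the counter. The 54 mm between them takes the saddle and fingers that close along y; there is no room for fingers that straddle the saddle's grip across x
- keeper_grip (a point): point on the vertical axis of the keeper knob, 100 mm from bar_seat along the stand's +y, 123 mm above the counter, at mid-height of its black grip bar (52 long, 18 wide, 40 mm high, 103 to 143 mm above the counter). x lies along the grip bar and points the way the keeper finger points; z up
- keeper_tip (a point): tip of the steel keeper finger, which turns with the knob, under the grip bar: 74 mm from the knob's axis, 16 mm wide, 95 to 101 mm above the counter. Open, it points to about the stand's +x, half-way, to between +x and -y, in both clear of the saddle's seat; locked, to the stand's -y, 4 mm above the ear of the hung saddle
- keeper (a joint): knob angle in rad, growing clockwise seen from above. Click stops at 0.13 (open), 0.92 (half-way) and 1.70 (locked, the last); hard stop 1.85. It starts in the open or the half-way stop. Between two stops a hump, half-way, resists with up to 0.15 N m plus 0.03 N m friction; past the hump it snaps into the next stop (within 0.03) and stays; let go short of it, it springs back
- rack: slotted parking rack, fixed: plate 64 (x) x 190 (y) mm, 8 mm thick; origin on the counter under its middle, z up. Two berths in line along y, one with the eared saddle, the other with the spare. In a berth fingers can take a grip only across x, from the open sides; along y the cheeks are in the way. A saddle comes out straight up
- berth_1 (a point): floor centre of the berth at the rack's y = +45 mm, axes as the rack's. Two slotted cheeks, 6 mm thick, 44 mm wide in x, stand 27 mm either side of it along y; tops 88 mm above the counter, level with the tops of the saddles' grips. Their slots, 18 mm wide and open upward, hold the ears
- berth_2 (a point): floor centre of the other berth, at the rack's y = -45 mm; as berth_1
- saddle: wiping saddle with ears, loose, about 0.22 kg: steel inverted U 36 (x) x 40 (y) mm, mouth 26 mm wide in x and open along y, black square grip 30 x 30 mm on top. Origin: centre of its underside, level with the feet; y along the mouth. Web 36 to 42 mm and grip 42 to 80 mm above the origin. Ears 12 mm wide, 6 thick, at web height reach y = -42 and +42 mm. Stands by itself
- spare: the spare saddle, the same but without ears, in the rack's other berth, to be left alone; origin and axes as the eared saddle's
- glass: white tumbler, 74 mm wide, 98 mm high, origin at the centre of its underside; a bystander
- spice_jar: spice jar, 41 mm wide, 105 mm high, black cap, origin at the centre of its underside; a bystander
- nozzle: piping nozzle, a white cone 19 mm wide, 33 mm high, origin at the centre of its underside; a bystander
- praline: chocolate praline, 25 x 25 mm, 16 mm high, origin at the centre of its underside; a bystander
- nib_bowl: small bowl of nibs, 76 mm wide, 35 mm high, origin at the centre of its underside; a bystander
- mug: green mug, 77 mm wide, 115 mm over the handle, 101 mm high, origin at the centre of its underside; a bystander

How it is judged:
By the outcome, as a careful person would: the job done as asked, in the order asked, and still so for the second after the job is handed in, with the robot touching nothing.
It also fails if it takes over 67 s, if anything falls off the work surface, if the arm or the gripper's body presses on something with over 40 N, if the wrist force passes 120 N, or if a joint passes its speed limit or range.

### The arm

A 7-joint arm with a two-finger parallel gripper is mounted at the origin on the work surface; the furniture and walls round the work are solid. World frame = base frame: x ahead of the robot, y to its left, z up, the work surface at z = 0. Lengths are in m, angles in rad, forces in N, time in s.
With the tool pointing down it reaches from about 0.425 to 0.875 m from the base axis. Payload 4.7 kg.
Tool frame: the origin (TCP) lies midway between the tips of the shut fingers; the grasp point (between the pads) lies 19 mm behind it; z points along the fingers, y is the line along which they close (so a half turn about z gives the same grasp; the last joint's range is limited). The gripper opens to 87 mm and grips with 3 to 60 N. Pads are 19 mm wide; open, the fingers measure 117 mm over their backs; the gripper's body (75 mm by 190 mm) begins 51 mm behind the grasp point.
Start: joints at [0.014, 0.321, -0.07, 1.45, 0.023, 1.371, -0.057], TCP at [0.65, -0, 0.223] pointing down, gripper open.
Joint ranges: [-2.86, 2.86], [-0.3, 2.09], [-1.38, 1.24], [0.06, 2.45], [-1.56, 4.7], [0.09, 2.05], [-2.69, 2.69]. Speed limits (rad/s): [2.57, 2.57, 3.14, 3.14, 3.14, 3.14, 3.14].

### API

Orientations are given as a rotation vector (axis times angle).
In Python, from bench import ctrl gives the robot as it stands.
- The arm moves only by the tool hand_motion, called after "Request:" as a command line: name --argument value ..., lists and objects as JSON in quotes. Schema: {"type":"object","properties":{"segments":{"type":"array","items":{"type":"number"},"minItems":5,"maxItems":100},"grip_n":{"type":"number"},"only":{"type":"string"},"quiet":{"type":"boolean"},"lines":{"type":"string"}},"required":["segments"],"additionalProperties":false}. segments is one flat list of numbers that holds 1 to 20 rows one after another, with no inner brackets; each row has 5 numbers: dx, dy, dz in fractions of the full range, 1 being 1000 mm, then a turn about the tool's z in fractions of the full range, 1 being pi rad, then the opening from 0.0 (shut) to 1.0 (fully open); each row is the pose to reach, as a shift and turn from the pose commanded when the call began, along the tool's axes at that moment; what a row does not reach only later rows make up. A row lasts 1/10 s, in which the tool goes at most 0.05 m and 0.15 rad, less where a joint would pass 70% of its speed; a pose out of reach is approached as far as the arm can. The fingers move at their own pace and stop on an object; grip_n is the grip in N (left out, the last holds). Time passes only in rows, so rows that do not move let the fingers close. The tool returns the time, the measured TCP pose, the force, the opening and the grip force at its end. only (a regular expression) keeps the lines of the reply that match it, lines (a string "A,B") keeps lines A to B, and quiet returns only ok. Input that does not fit is refused with a message, and nothing moves.
- ctrl.get_state(): the state, without advancing time (a new reading comes with each control period).
- ctrl.get_image(name): name is "scene" or "side" or "wrist"; returns the picture (384x512x3 uint8, red, green, blue); there is no depth.
- ctrl.camera_model(name): a dict with "vertical_fov" (degrees; the focal length in pixels is half the picture's height over the tangent of half this angle, whatever the lens; pixels are square), "cx", "cy" (the principal point, pixels), "k1" (the pictures are not rectified: a ray, as slopes to the right and down, at radius r is drawn at 1 + k1 r^2 times it, then the intrinsics apply), "rvec" (rotation vector, rad) and "tvec" (3), from world to camera coordinates, as OpenCV has them; the wrist camera has in their place "hand_eye" (4x4, takes a point from camera to tool coordinates, whose origin is the TCP and whose axes are the flange's). Camera axes: x right, y down, z forward; pixel columns grow to the right and rows downward; lengths in m; the calibration is good to about 2 mm. A picture is of the moment at which its call begins: read the wrist's pose just before it. camera_model takes no time and is no camera call.
- ctrl.close_job(): hands the job in; it is judged then, once.
The state is a dict: "time": time; "joint_positions": joint angles; "qd": joint speeds; "joint_torque": joint torques, N m; "position": TCP position; "tool_rot": TCP orientation; "ft_force": force on the tool from outside, world axes, zero at the start; "torque": the same for the moment, N m; "grip_width": opening from 0.0 (shut) to 1.0 (fully open); "grip_force": force on a finger pad.
Only numpy, scipy, OpenCV 4.12 (cv2) and the standard library are available. Lean on these libraries where they do the work, as an engineer would, in place of code of your own. Each camera call takes 0.05 s, during which the arm holds its last target. There are 200 camera calls.

## Working session

There is one attempt and no reset: what is moved stays moved. The work goes in short steps, Python scripts to look and compute and a tool call to move; the robot and the scene stay as the last step left them, time stands still between calls to the robot, and variables do not carry over. Pictures are saved under pics/ and viewed, at most 12 in all, crops included, and the job is handed in when it is done.

```bash
ls; mkdir -p pics; cat > h.py <<'E'
import numpy as np, cv2
from bench import ctrl
from scipy.spatial.transform import Rotation as R
def K(m):
    f=192/np.tan(np.radians(m["vertical_fov"])/2); return f
def cam(name, st=None):
    m=ctrl.camera_model(name); 
    if "hand_eye" in m:
        st=st or ctrl.get_state(); T=np.eye(4); T[:3,:3]=R.from_rotvec(st["tool_rot"]).as_matrix(); T[:3,3]=st["position"]
        W=T@np.array(m["hand_eye"])
    else:
        Rm=R.from_rotvec(m["rvec"]).as_matrix(); W=np.eye(4); W[:3,:3]=Rm.T; W[:3,3]=-Rm.T@np.array(m["tvec"])
    return m,W
def ray(c,u,v):
    m,W=c; f=K(m); d=np.array([(u-m["cx"])/f,(v-m["cy"])/f]); p=d.copy()
    for _ in range(30): p=d/(1+m["k1"]*(p@p))
    return W[:3,3], W[:3,:3]@np.r_[p,1]
def plane(c,u,v,z):
    o,d=ray(c,u,v); return o+d*(z-o[2])/d[2]
def proj(c,P):
    m,W=c; q=W[:3,:3].T@(np.array(P)-W[:3,3]); p=q[:2]/q[2]; p=p*(1+m["k1"]*(p@p)); return p*K(m)+[m["cx"],m["cy"]]
def tri(obs):
    A=np.zeros((3,3));b=np.zeros(3)
    for c,u,v in obs:
        o,d=ray(c,u,v); d=d/np.linalg.norm(d); M=np.eye(3)-np.outer(d,d); A+=M;b+=M@o
    X=np.linalg.solve(A,b); return X
def snap(name,fn):
    st=ctrl.get_state(); im=ctrl.get_image(name); cv2.imwrite("pics/"+fn,cv2.cvtColor(im,cv2.COLOR_RGB2BGR)); return im,cam(name,st)
E
python3 - <<'E'
from h import *
for n in("scene","side","wrist"):
    im,c=snap(n,n+"0.png"); print(n,c[0]["vertical_fov"],c[0]["k1"],c[1].round(3).tolist())
s=ctrl.get_state();print(s["time"],s["position"],s["tool_rot"])
a=cv2.imread("pics/scene0.png");b=cv2.imread("pics/side0.png")
E
```

```text
bench.py
pics
scene 51.12474051680394 -0.13869507448224902 [[-0.542, -0.491, 0.682, -0.126], [-0.84, 0.299, -0.452, 0.665], [0.018, -0.818, -0.575, 0.633], [0.0, 0.0, 0.0, 1.0]]
side 48.42470121890413 -0.028213271940177972 [[0.994, -0.044, 0.103, 0.361], [-0.112, -0.391, 0.913, -0.8], [0.0, -0.919, -0.394, 0.535], [0.0, 0.0, 0.0, 1.0]]
wrist 71.40504252682396 0.012147027402124078 [[1.0, -0.0, -0.002, 0.649], [-0.001, -0.962, -0.274, 0.076], [-0.002, 0.274, -0.962, 0.383], [0.0, 0.0, 0.0, 1.0]]
0.15 [ 6.49576297e-01 -7.90585550e-05  2.21714278e-01] [-2.22078995e+00 -2.22072758e+00  1.75532606e-03]
```

View pics/scene0.png

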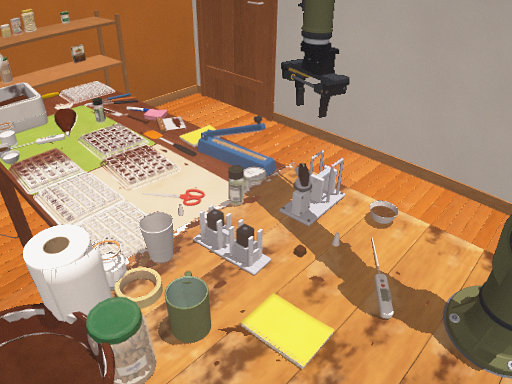

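View pics/side0.png

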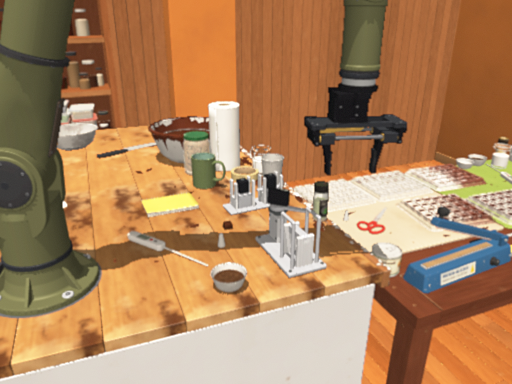

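View pics/wrist0.png

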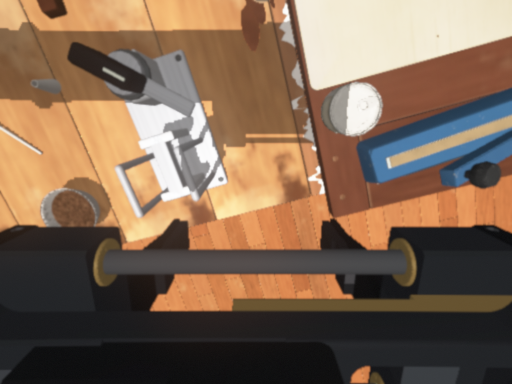

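Scene: rack at about (232,240) with black grips at (215,217) and (245,233). The stand is at about (315,190). Wrist: knob grip runs from (75,48) to (140,85), bar at about (180,155), and the keeper finger points right-down from under the knob to about (190,105).

```bash
python3 - <<'E'
from h import *
cs,cd,cw=cam("scene"),cam("side"),cam("wrist")
print("grips",plane(cs,215,212,.088),plane(cs,245,230,.088))
print("rack corners",[plane(cs,*p,.008).round(3).tolist() for p in((195,238),(262,268),(271,260))])
print("wrist plate corners",[plane(cw,*p,.012).round(3).tolist() for p in((179,52),(226,180),(145,200))])
print("knob",plane(cw,75,55,.143),plane(cw,140,82,.143),"tip",plane(cw,190,105,.101),"bar",plane(cw,180,155,.085))
a=cv2.imread("pics/scene0.png");b=cv2.imread("pics/side0.png")
A=cv2.resize(a[190:280,180:360],None,fx=4.4,fy=4.4,interpolation=cv2.INTER_CUBIC)[:,:792];B=cv2.resize(b[160:280,205:345],None,fx=2.4,fy=2.4,interpolation=cv2.INTER_CUBIC)
B=cv2.copyMakeBorder(B,0,0,0,792-B.shape[1],cv2.BORDER_CONSTANT)
o=np.vstack([A,B]);o=cv2.resize(o,(int(o.shape[1]*600/o.shape[0]),600)) if o.shape[0]>600 else o
cv2.imwrite("pics/crop1.png",o)
E
```

```text
grips [0.53836238 0.34905359 0.088     ] [0.44764517 0.32409928 0.088     ]
rack corners [[0.568, 0.392, 0.008], [0.399, 0.31, 0.008], [0.41, 0.279, 0.008]]
wrist plate corners [[0.554, 0.152, 0.012], [0.608, -0.012, 0.012], [0.489, -0.042, 0.012]]
knob [0.50356715 0.12293105 0.143     ] [0.55347848 0.10288528 0.143     ] tip [0.58415155 0.08626741 0.101     ] bar [0.56571189 0.03384842 0.085     ]
```

View pics/crop1.png

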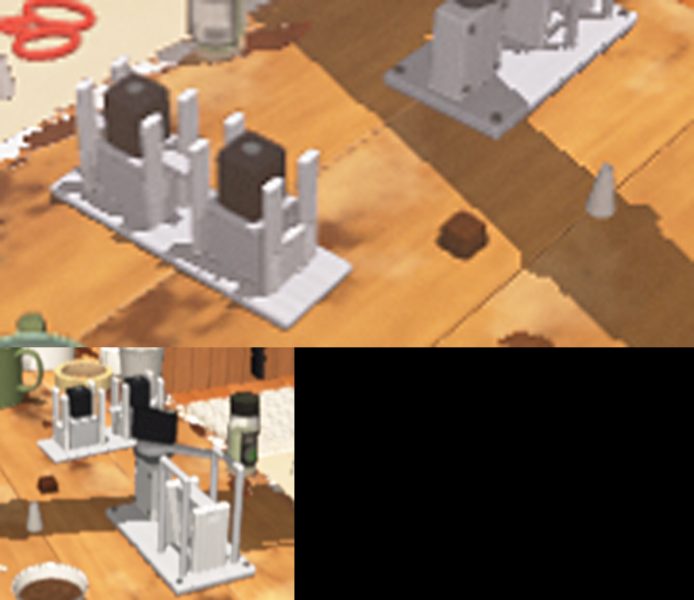

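Request:
hand_motion --segments '[0.01, -0.05, -0.03, 0, 1, 0.02, -0.1, -0.05, 0, 1, 0.03, -0.13, -0.06, 0, 1, 0.03, -0.13, -0.06, 0, 1, 0.03, -0.13, -0.06, 0, 1]'

```text
time: 0.65
position: [0.52, 0.0301, 0.2834]
tool_rot: [2.219, 2.221, 0.002]
ft_force: [0.0, -0.2, -0.1]
grip_width: 1.002
grip_force: 0.0
```

```bash
python3 - <<'E'
from h import *
im,c=snap("wrist","w1.png"); np.save("w1.npy",c[1]); s=ctrl.get_state();print(s["position"],s["qd"].round(3) if hasattr(s["qd"],"round") else s["qd"])
E
```

```text
[0.52033322 0.02961976 0.28250792] [ 0.005  0.038  0.009 -0.006 -0.001  0.002  0.001]
```

Request:
hand_motion --segments '[0.05, -0.01, 0, 0, 1, 0.1, -0.02, 0, 0, 1, 0.15, -0.03, 0, 0, 1, 0.2, -0.03, 0, 0, 1, 0.23, -0.03, 0, 0, 1, 0.23, -0.03, 0, 0, 1, 0.23, -0.03, 0, 0, 1]'

```text
time: 1.4
position: [0.4906, 0.2599, 0.2808]
tool_rot: [-2.22, -2.221, 0.004]
ft_force: [0.1, -1.3, -0.7]
grip_width: 1.001
grip_force: 0.0
```

```bash
python3 - <<'E'
from h import *
im,c=snap("wrist","w2.png"); np.save("w2.npy",c[1]); s=ctrl.get_state();print(s["position"],s["qd"])
a=cv2.imread("pics/w1.png");b=cv2.imread("pics/w2.png")
cv2.imwrite("pics/c2.png",np.vstack([cv2.resize(x[:230],None,fx=1.3,fy=1.3) for x in(a,b)]))
E
```

```text
[0.49099546 0.25862741 0.28114017] [ 0.0172654  -0.022199    0.01695577  0.00831794 -0.00175918 -0.00018148
 -0.00242346]
```

View pics/c2.png

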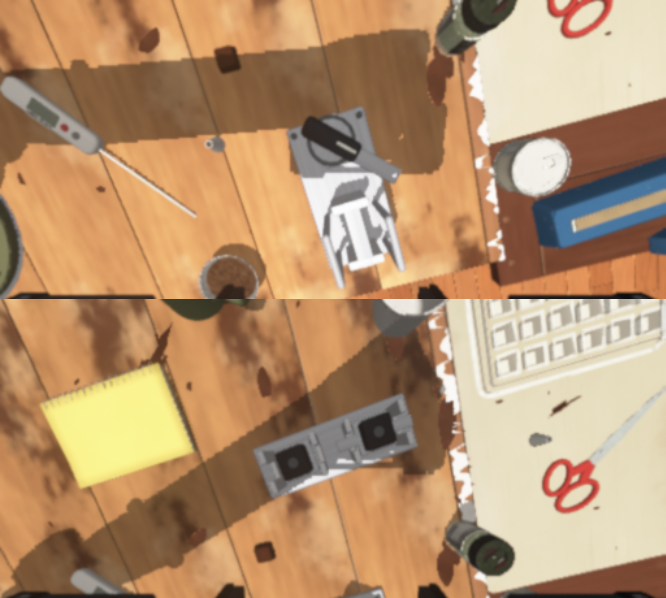

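Top: knob grip from (305,122) to (360,155), finger tip at (398,172), so the keeper starts half-way, and the bar is near (360,235). Bottom: saddle grips at (293,462) and (377,432). I need a closer view to see which one has ears.

Request:
hand_motion --segments '[0.01, 0.04, 0.05, 0, 1, 0.01, 0.05, 0.07, 0, 1, 0.01, 0.05, 0.07, 0, 1, 0.01, 0.05, 0.07, 0, 1]'

```text
time: 1.85
position: [0.5402, 0.268, 0.2119]
tool_rot: [-2.224, -2.218, 0.004]
ft_force: [-0.5, 1.0, 1.0]
grip_width: 1.0
grip_force: 0.0
```

```bash
python3 - <<'E'
from h import *
im,c=snap("wrist","w3.png"); np.save("w3.npy",c[1]); s=ctrl.get_state();print(s["position"])
a=cv2.imread("pics/w1.png");b=cv2.imread("pics/w2.png");d=cv2.imread("pics/w3.png")
cen=proj(c,(.492,.337,.06)); print(cen)
x,y=[int(t) for t in cen]; y0=max(0,y-75)
top=cv2.resize(d[y0:y0+130,x-100:x+100],(780,507-207+0),interpolation=cv2.INTER_CUBIC) if 0 else cv2.resize(d[y0:y0+150,x-100:x+100],(400,300),interpolation=cv2.INTER_CUBIC)
r2=cv2.resize(b[60:180,170:330],(400,300),interpolation=cv2.INTER_CUBIC)
s1=cv2.resize(a[70:225,195:335],(400,300*0+443),interpolation=cv2.INTER_CUBIC)[:443]
s0=cv2.resize(cv2.imread("pics/wrist0.png")[20:220,50:230],(399,443),interpolation=cv2.INTER_CUBIC)
o=np.zeros((600,800,3),np.uint8);o[:300,:400]=top;o[:300,400:]=r2
o[300:,:271]=cv2.resize(s1,(271,300));o[300:,300:570]=cv2.resize(s0,(270,300))
cv2.imwrite("pics/c3.png",o);print(x-100,y0)
E
```

```text
[0.54039804 0.26903113 0.21350689]
[212.54154686 122.11585596]
112 47
```

View pics/c3.png

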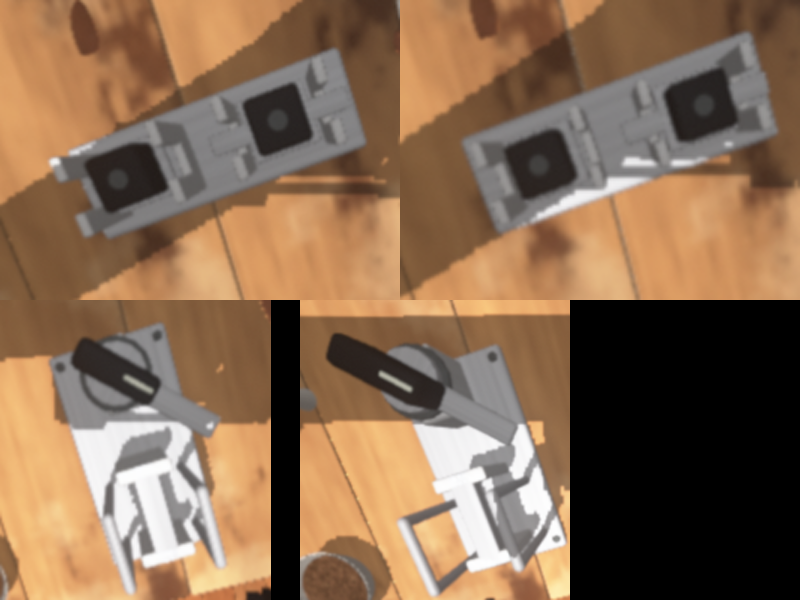

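Upper-left of the crop shows the ears on the right-hand saddle (crop 335,95 and 228,140), so the far one in +x is the target. Next I triangulate the key points.

```bash
cat > m.py <<'E'
from h import *
m=ctrl.camera_model("wrist")
W0=np.array([[1.0,-0.0,-0.002,0.649],[-0.001,-0.962,-0.274,0.076],[-0.002,0.274,-0.962,0.383],[0,0,0,1.]])
c0,c1,c2,c3=(m,W0),(m,np.load("w1.npy")),(m,np.load("w2.npy")),(m,np.load("w3.npy"))
E
python3 - <<'E'
from m import *
E_=tri([(c2,291.2,101.6),(c3,250.5,107)]);S=tri([(c2,225.2,125.6),(c3,171,136.5)])
print("eared",E_,"spare",S,"d",np.linalg.norm(E_-S),"yaw",np.degrees(np.arctan2(*(E_-S)[1::-1])))
P=[plane(c2,*p,.008) for p in((321.2,112),(310,73.2),(195.2,115.2),(210,153.2))]
print("plate",np.round(P,3).tolist(),"ctr",np.mean(P,0))
e=(P[1]+P[0]-P[2]-P[3]);print("yaw",np.degrees(np.arctan2(e[1],e[0])),np.linalg.norm(e)/2)
s=.5167; f1=lambda x,y:(c1,195+x*s,70+(y-300)*s)
q=.6667; f0=lambda x,y:(c0,50+(x-300)*q,20+(y-300)*q)
# stand
for n,a,b in(("nearL",(116,475),(433,487)),("nearR",(174,461),(483,470)),("farL",(140,562),(466,570)),("farR",(195,549),(508,556)),("tip",(209,430),(513,437)),("markA",(124,377),(380,374)),("markB",(153,392),(410,392))):
    A,B=f1(*a),f0(*b); print(n,tri([A,B]).round(4),plane(*A,.085).round(4),plane(*B,.085).round(4))
# grip masks
for c,fn,z in((c0,"wrist0",.143),(c1,"w1",.143)):
    im=cv2.imread(f"pics/{fn}.png");g=im.max(2)<55
    k=proj(c,(.53,.113,.143)).astype(int);print(k)
    x0=k[0]-60;y0=max(0,k[1]-50);w=g[y0:k[1]+50,x0:k[0]+60].astype(np.uint8)
    n,l,st,ce=cv2.connectedComponentsWithStats(w);i=1+st[1:,4].argmax();pts=cv2.findNonZero((l==i).astype(np.uint8))
    r=cv2.minAreaRect(pts);bx=cv2.boxPoints(r)+[x0,y0];print(st[i],bx.round(1).tolist())
    print([plane(c,*b,z).round(4).tolist() for b in bx])
E
```

```text
eared [0.53558107 0.3525163  0.08822781] spare [0.45176802 0.32327423 0.08684566] d 0.0887785751549569 yaw 19.23369072800243
plate [[0.593, 0.341, 0.008], [0.572, 0.396, 0.008], [0.397, 0.336, 0.008], [0.417, 0.277, 0.008]] ctr [0.49483698 0.33768449 0.008     ]
yaw 19.458598335240858 0.18626343181367203
nearL [0.5203 0.0463 0.0831] [0.5205 0.0479 0.085 ] [0.5208 0.0452 0.085 ]
nearR [0.5601 0.058  0.0899] [0.5607 0.0576 0.085 ] [0.5586 0.0575 0.085 ]
farL [ 0.5382 -0.0183  0.0828] [ 0.5381 -0.0164  0.085 ] [ 0.5388 -0.0188  0.085 ]
farR [ 0.5758 -0.003   0.0984] [ 0.5781 -0.0064  0.085 ] [ 0.5723 -0.0075  0.085 ]
tip [0.583  0.0798 0.0908] [0.584  0.0788 0.085 ] [0.5819 0.0804 0.085 ]
markA [0.5246 0.1123 0.1436] [0.5257 0.1133 0.085 ] [0.4942 0.1212 0.085 ]
markB [0.5406 0.1036 0.1454] [0.5452 0.1038 0.085 ] [0.513 0.11  0.085]
[110  68]
[  19   25   77   50 1499] [[64.4, 58.5], [74.5, 39.2], [148.0, 77.6], [137.8, 97.0]]
[[0.4942, 0.1203, 0.143], [0.5051, 0.1343, 0.143], [0.5602, 0.1062, 0.143], [0.5499, 0.0911, 0.143]]
[264 109]
[ 29  31  44  33 572] [[230.4, 102.5], [237.8, 88.6], [278.1, 110.2], [270.6, 124.0]]
[[0.4939, 0.1197, 0.143], [0.5021, 0.1335, 0.143], [0.5451, 0.1118, 0.143], [0.5373, 0.0974, 0.143]]
```

The rows are not in the units I measure in: turns go in shares of pi rad. I convert before sending: 1.233 rad / 3.1416 = 0.3925.

Request:
hand_motion --segments '[0.03, 0, 0, 0.0477, 1, 0.06, -0.002, 0, 0.0955, 1, 0.0825, -0.004, 0, 0.1432, 1, 0.0825, -0.004, 0, 0.191, 1, 0.0825, -0.004, 0.02, 0.2387, 1, 0.0825, -0.004, 0.04, 0.2865, 1, 0.0825, -0.004, 0.06, 0.3342, 1, 0.0825, -0.004, 0.07, 0.382, 1, 0.0825, -0.004, 0.07, 0.3925, 1, 0.0825, -0.004, 0.07, 0.3925, 1, 0.0825, -0.004, 0.07, 0.3925, 1]'

```text
time: 3.0
position: [0.5366, 0.353, 0.1449]
tool_rot: [-3.095, -0.529, -0.005]
ft_force: [0.3, -0.1, 0.6]
grip_width: 1.0
grip_force: 0.0
```

```bash
python3 - <<'E'
from m import *
s=.5167; f1=lambda x,y:(c1,195+x*s,70+(y-300)*s)
print("plate end",plane(*f1(50,358),.012),plane(*f1(163,324),.012))
print("praline",plane(c1,175,47,.01),"nozzle",plane(c1,163,110,.02),"jar cap",plane(c2,374,192,.1), "jar base", plane(c1,350,38,.0))
s=ctrl.get_state();print(s["position"],s["joint_positions"].round(2)); T=R.from_rotvec(s["tool_rot"]).as_matrix();print(np.degrees(np.arctan2(T[1,1],T[0,1])), T[:,2])
im,c=snap("wrist","w4.png");np.save("w4.npy",c[1])
E
```

```text
plate end [0.46850774 0.1290475  0.012     ] [0.55725012 0.15404651 0.012     ]
praline [0.40409984 0.2019193  0.01      ] nozzle [0.38137588 0.11408967 0.02      ] jar cap [0.64819528 0.23818435 0.1       ] jar base [0.66144709 0.21611369 0.        ]
[0.53662091 0.35298777 0.14491021] [-0.48  0.35 -0.18  1.57  0.07  1.22 -1.9 ]
-70.58502540621038 [ 0.00288894  0.00186416 -0.99999409]
```

View pics/w4.png

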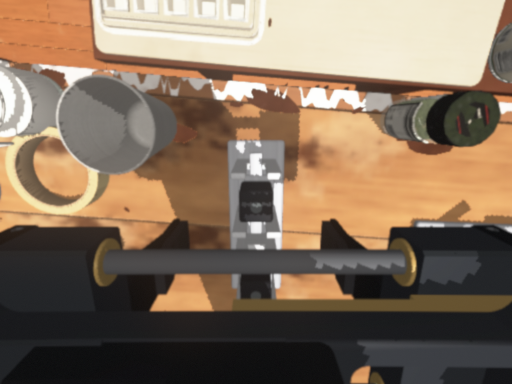

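The picture shows grips at (256,200) and (256,285), with the rack vertical in the frame. I check which one lies between the fingers.

```bash
python3 - <<'E'
from m import *
c=(m,np.load("w4.npy"))
print(proj(c,(.536,.3525,.088)),proj(c,(.452,.3233,.087)),proj(c,(.5366,.353,.145)))
E
```

```text
[256.27102055 206.95294827] [255.75076444 294.82810047] [256.40545833 234.13840898]
```

Request:
hand_motion --segments '[0, 0, 0.04, 0, 1, 0, 0, 0.07, 0, 1, 0, 0, 0.087, 0, 1, 0, 0, 0.087, 0, 1, 0, 0, 0.087, 0, 1, 0, 0, 0.087, 0, 0, 0, 0, 0.087, 0, 0, 0, 0, 0.087, 0, 0, 0, 0, 0.087, 0, 0, 0, 0, 0.087, 0, 0, 0, 0, 0.087, 0, 0, 0, 0, 0.087, 0, 0]' --grip_n 30

```text
time: 4.25
position: [0.536, 0.3525, 0.0555]
tool_rot: [3.097, 0.528, -0.0]
ft_force: [0.0, -0.8, 0.0]
grip_width: 0.451
grip_force: 0.0
```

Request:
hand_motion --segments '[0, 0, 0, 0, 0, 0, 0, 0, 0, 0, 0, 0, 0, 0, 0, 0, 0, 0, 0, 0]' --grip_n 30

```text
time: 4.65
position: [0.5361, 0.3523, 0.0555]
tool_rot: [3.097, 0.528, 0.0]
ft_force: [0.0, 0.0, 1.1]
grip_width: 0.343
grip_force: 29.9
```

To row units: -1.495 rad / 3.1416 = -0.4759.

Request:
hand_motion --segments '[0, 0, -0.03, 0, 0, 0, 0, -0.07, 0, 0, 0, 0, -0.11, 0, 0, 0, 0, -0.13, 0, 0, 0, 0.02, -0.13, -0.0477, 0, 0, 0.04, -0.13, -0.0955, 0, -0.005, 0.06, -0.13, -0.1432, 0, -0.01, 0.08, -0.13, -0.191, 0, -0.0115, 0.1, -0.13, -0.2387, 0, -0.0115, 0.12, -0.13, -0.2865, 0, -0.0115, 0.1205, -0.13, -0.3342, 0, -0.0115, 0.1205, -0.12, -0.382, 0, -0.0115, 0.1205, -0.09, -0.4297, 0, -0.0115, 0.1205, -0.06, -0.4759, 0, -0.0115, 0.1205, -0.06, -0.4759, 0, -0.0115, 0.1205, -0.06, -0.4759, 0]'

```text
time: 6.25
position: [0.5646, 0.2347, 0.1151]
tool_rot: [-1.916, -2.488, 0.002]
ft_force: [0.5, 0.2, -2.7]
grip_width: 0.345
grip_force: 29.9
```

Request:
hand_motion --segments '[0, 0, 0.03, 0, 0, 0, 0, 0.055, 0, 0, 0, 0, 0.064, 0, 0, 0, 0, 0.067, 0, 0, 0, 0, 0.0675, 0, 0, 0, 0, 0.0675, 0, 0]'

```text
time: 6.85
position: [0.5664, 0.2356, 0.0499]
tool_rot: [1.912, 2.491, 0.004]
ft_force: [-0.4, -0.1, -2.8]
grip_width: 0.343
grip_force: 29.9
```

Request:
hand_motion --segments '[0, 0, 0.001, 0, 0, 0, 0, 0.002, 0, 0, 0, 0, 0.002, 0, 0]'

```text
time: 7.15
position: [0.5659, 0.2354, 0.0474]
tool_rot: [1.912, 2.492, 0.003]
ft_force: [-0.7, 0.5, 3.5]
grip_width: 0.337
grip_force: 29.9
```

To row units: 0.15 rad / 3.1416 = 0.0477.

Request:
hand_motion --segments '[0, 0, 0, 0, 0.6, 0, 0, 0, 0, 0.6, 0, 0, 0, 0, 0.6, 0, 0, -0.04, 0, 0.6, 0, 0, -0.08, 0.0477, 0.6, 0, 0, -0.12, 0.0955, 0.6, -0.02, -0.02, -0.16, 0.1432, 0.6, -0.05, -0.05, -0.2, 0.191, 0.6, -0.08, -0.07, -0.2, 0.2387, 0.6, -0.11, -0.09, -0.2, 0.2865, 0.6, -0.14, -0.11, -0.2, 0.3342, 0.6, -0.17, -0.13, -0.2, 0.382, 0.6, -0.2, -0.15, -0.2, 0.4297, 0.6, -0.204, -0.15, -0.2, 0.4775, 0.6, -0.204, -0.15, -0.2, 0.5001, 0.6, -0.204, -0.15, -0.2, 0.5001, 0.6, -0.204, -0.15, -0.2, 0.5001, 0.6]'

```text
time: 8.85
position: [0.473, -0.0007, 0.246]
tool_rot: [3.114, 0.414, 0.0]
ft_force: [0.6, 0.5, -0.8]
grip_width: 0.604
grip_force: 0.0
```

```bash
python3 - <<'E'
from m import *
im,c=snap("wrist","w5.png");np.save("w5.npy",c[1]);print(c[1][:3,3]);print(ctrl.get_state()["position"])
u=proj(c,(.548,.019,.085));print(u)
x,y=int(u[0]),int(u[1]);y0=max(0,y-130);x0=max(0,x-150);print(x0,y0)
cr=im[y0:y0+150*1,x0:x0+200][:,:,::-1]
u2=cv2.resize(im[0:235,100:400][:,:,::-1],(765,599),interpolation=cv2.INTER_CUBIC);cv2.imwrite("pics/c5.png",u2)
E
```

```text
[0.5448031  0.02007842 0.40732599]
[ 0.47303962 -0.00060092  0.24602416]
[255.90713346 113.07630305]
105 0
```

View pics/c5.png

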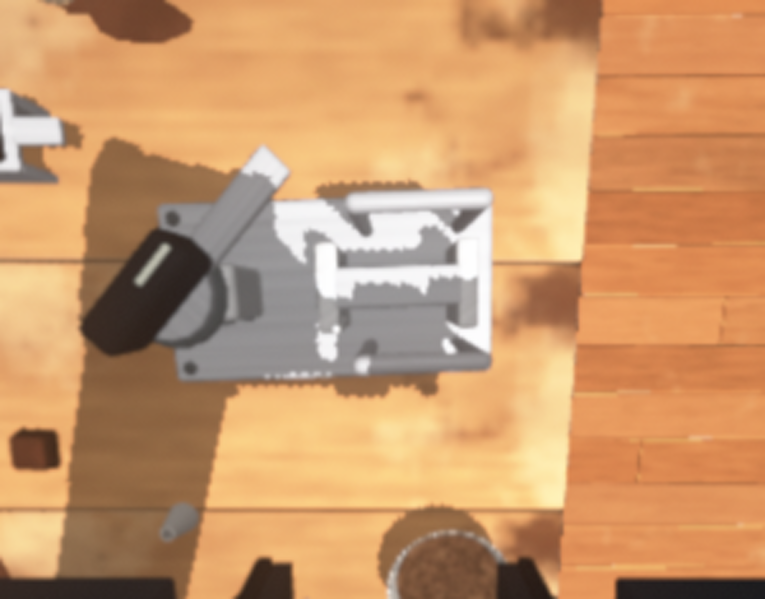

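The crop shows the end blocks at about x=327 (y 243-326) and x=467 (y 240-326), the bar at y 267-305, and the finger tip at (268,162).

```bash
python3 - <<'E'
from m import *
c=(m,np.load("w5.npy")); f=lambda x,y,z:plane(c,100+x/2.55,y/2.55,z)
a,b=f(327,284.5,.085),f(467,282.5,.085);print(a,b,(a+b)/2,np.degrees(np.arctan2(*(a-b)[1::-1]))-90,np.linalg.norm(a-b))
print("plate",[f(*p,.012).round(4).tolist() for p in((160,205),(180,380),(490,190),(492,368))])
A,B=f(160,205,.012),f(490,192,.012);print(np.degrees(np.arctan2(*(A-B)[1::-1]))-90)
print("rest",f(347,201,.127),f(490,198,.127), "tip",f(268,162,.101))
# triangulate block corners with w0 and w1 reads
s=.5167; f1=lambda x,y:(c1,195+x*s,70+(y-300)*s)
q=.6667; f0=lambda x,y:(c0,50+(x-300)*q,20+(y-300)*q)
f5=lambda x,y:(c,100+x/2.55,y/2.55)
for n,p in(("farmid",[f1(167.5,554),f0(487,563),f5(467,282.5)]),("nearmid",[f1(145,468),f0(458,478),f5(327,284.5)])): print(n,tri(p))
print("mark",tri([f1(138.5,384.5),f0(395,383),f5(153,265)]))
print("knob expected top ctr px")
E
```

```text
[0.54128108 0.0502714  0.085     ] [ 0.55860871 -0.01066362  0.085     ] [0.5499449  0.01980389 0.085     ] 15.873755305931411 0.06335080286888524
plate [[0.5567, 0.1532, 0.012], [0.4671, 0.1265, 0.012], [0.6102, -0.0158, 0.012], [0.5206, -0.0451, 0.012]]
17.23278320543652
rest [0.57329856 0.04608392 0.127     ] [ 0.58847966 -0.00621347  0.127     ] tip [0.58181055 0.08332476 0.101     ]
farmid [ 0.55782935 -0.00994521  0.09082488]
nearmid [0.54058734 0.05157854 0.08456421]
mark [0.53228183 0.10796818 0.14388309]
knob expected top ctr px
```

Request:
hand_motion --segments '[0.03, -0.04, 0, 0, 0.8, 0.06, -0.08, 0, 0, 0.8, 0.09, -0.12, 0, 0, 0.8, 0.12, -0.16, 0, 0, 0.8, 0.15, -0.2, 0.03, 0, 0.8, 0.1513, -0.2036, 0.08, 0, 0.8, 0.1513, -0.2036, 0.12, 0, 0.8, 0.1513, -0.2036, 0.14, 0, 0.8, 0.1513, -0.2036, 0.14, 0, 0.8, 0.1513, -0.2036, 0.14, 0, 0.8]'

```text
time: 9.9
position: [0.5668, 0.2353, 0.1065]
tool_rot: [-3.114, -0.412, -0.0]
ft_force: [0.4, -0.8, 0.2]
grip_width: 0.801
grip_force: 0.0
```

```bash
python3 - <<'E'
from m import *
im,c=snap("wrist","w6.png");print(ctrl.get_state()["position"],proj(c,(.566,.2355,.08)))
g=(im.max(2)<50).astype(np.uint8)[:232]
n,l,st,ce=cv2.connectedComponentsWithStats(g[:,200:312]);print([ (s.tolist(),k.round(1).tolist()) for s,k in zip(st,ce) if s[4]>60])
E
```

```text
[0.56760878 0.2355861  0.10780492] [255.61813113 219.84058087]
[([0, 0, 112, 232, 24946], [55.6, 111.7]), ([36, 190, 36, 42, 873], [49.8, 207.5]), ([59, 213, 14, 12, 110], [65.9, 218.5])]
```

Request:
hand_motion --segments '[0, 0, 0.03, 0, 0.8, 0, 0, 0.05, 0, 0.8, 0, 0, 0.058, 0, 0.8, 0, 0, 0.058, 0, 0.8, 0, 0, 0.058, 0, 0, 0, 0, 0.058, 0, 0, 0, 0, 0.058, 0, 0, 0, 0, 0.058, 0, 0, 0, 0, 0.058, 0, 0, 0, 0, 0.058, 0, 0, 0, 0, 0.058, 0, 0, 0, 0, 0.058, 0, 0]' --grip_n 35

```text
time: 11.15
position: [0.5665, 0.2351, 0.0482]
tool_rot: [-3.115, -0.41, -0.0]
ft_force: [-0.7, 1.3, -0.1]
grip_width: 0.343
grip_force: 34.9
```

To row units: -0.024 rad / 3.1416 = -0.0076.

Request:
hand_motion --segments '[0, 0, -0.03, 0, 0, 0, 0, -0.07, 0, 0, 0, 0, -0.11, 0, 0, 0, 0, -0.15, 0, 0, -0.01, 0.02, -0.17, 0, 0, -0.02, 0.06, -0.17, -0.0032, 0, -0.035, 0.1, -0.17, -0.0076, 0, -0.05, 0.14, -0.17, -0.0076, 0, -0.065, 0.18, -0.17, -0.0076, 0, -0.0721, 0.2, -0.17, -0.0076, 0, -0.0721, 0.2038, -0.17, -0.0076, 0, -0.0721, 0.2038, -0.16, -0.0076, 0, -0.0721, 0.2038, -0.15, -0.0076, 0, -0.0721, 0.2038, -0.14, -0.0076, 0, -0.0721, 0.2038, -0.14, -0.0076, 0, -0.0721, 0.2038, -0.14, -0.0076, 0]'

```text
time: 12.75
position: [0.5493, 0.0203, 0.1874]
tool_rot: [-3.109, -0.45, 0.002]
ft_force: [0.2, 0.3, -2.5]
grip_width: 0.34
grip_force: 34.9
```

```bash
python3 - <<'E'
from m import *
s=ctrl.get_state();print(s["position"],s["ft_force"],s["grip_width"])
a,ca=snap("side","s7.png");b,cb=snap("scene","t7.png")
# expected bar axis vs saddle in image
p=proj(ca,(.5496,.0195,.085));q=proj(cb,(.5496,.0195,.085));print(p,q)
def cr(im,p,w,h): x=int(p[0]-w/2);y=int(p[1]-h*.65);print(x,y);return cv2.resize(im[y:y+h,x:x+w][:,:,::-1],(400,600),interpolation=cv2.INTER_CUBIC)
cv2.imwrite("pics/c7.png",np.hstack([cr(a,p,100,150),cr(b,q,80,120)]))
E
```

```text
[0.54928971 0.02026748 0.18736217] [ 0.15989884  0.30401338 -2.52210197] 0.3397952544302802
[297.36208628 229.5108632 ] [323.32282939 172.24639681]
247 132
283 94
```

View pics/c7.png

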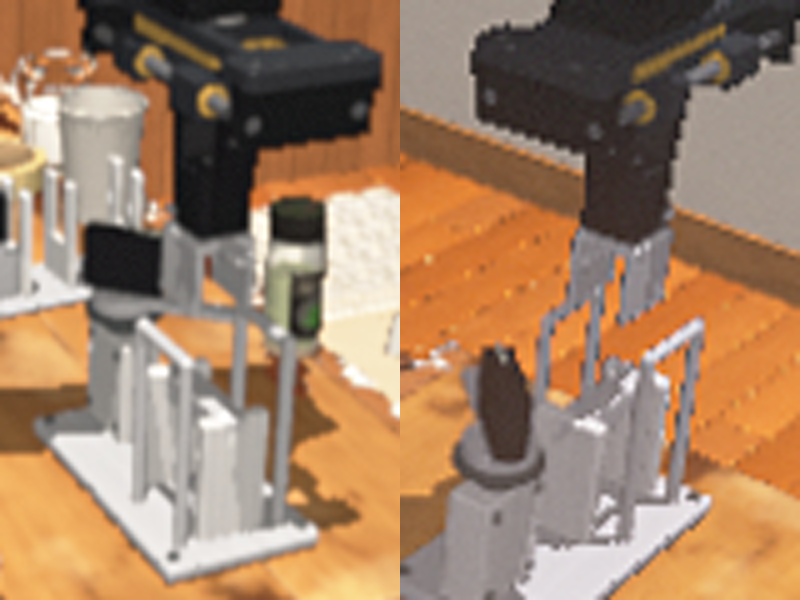

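The side crop shows the saddle (legs x 165-245) centred over the front block (x about 198-240 lower down), between the rests. I lower it slowly.

Request:
hand_motion --segments '[0, 0, 0.02, 0, 0, 0, 0, 0.04, 0, 0, 0, 0, 0.05, 0, 0, 0, 0, 0.056, 0, 0, 0, 0, 0.06, 0, 0, 0, 0, 0.064, 0, 0, 0, 0, 0.068, 0, 0, 0, 0, 0.072, 0, 0, 0, 0, 0.072, 0, 0]'

```text
time: 13.75
position: [0.5493, 0.0193, 0.1156]
tool_rot: [3.11, 0.447, -0.001]
ft_force: [-0.2, 0.5, -2.8]
grip_width: 0.341
grip_force: 34.9
```

Feet are 18 mm below the bar top with no contact force, so I continue.

Request:
hand_motion --segments '[0, 0, 0.005, 0, 0, 0, 0, 0.01, 0, 0, 0, 0, 0.014, 0, 0, 0, 0, 0.016, 0, 0, 0, 0, 0.018, 0, 0, 0, 0, 0.018, 0, 0, 0, 0, 0.018, 0, 0]'

```text
time: 14.45
position: [0.5497, 0.0194, 0.0982]
tool_rot: [3.11, 0.447, 0.001]
ft_force: [0.1, -0.7, -4.0]
grip_width: 0.343
grip_force: 34.9
```

Request:
hand_motion --segments '[0, 0, 0.001, 0, 0, 0, 0, 0.001, 0, 0]'

```text
time: 14.65
position: [0.5499, 0.0194, 0.0973]
tool_rot: [3.109, 0.447, 0.001]
ft_force: [-0.9, 0.2, -2.4]
grip_width: 0.346
grip_force: 34.9
```

Request:
hand_motion --segments '[0, 0, 0.001, 0, 0, 0, 0, 0.002, 0, 0, 0, 0, 0.002, 0, 0]'

```text
time: 14.95
position: [0.55, 0.0195, 0.0971]
tool_rot: [3.109, 0.447, 0.002]
ft_force: [-3.9, 0.6, 9.2]
grip_width: 0.344
grip_force: 34.9
```

The rows are not in the units I measure in: turns go in shares of pi rad. I convert before sending: -2.1 rad / 3.1416 = -0.6685.

Request:
hand_motion --segments '[0, 0, -0.001, 0, 0.5, 0, 0, -0.001, 0, 0.5, 0, 0, -0.001, 0, 0.5, 0, 0, -0.02, 0, 0.5, 0, 0, -0.05, 0, 0.5, 0, 0, -0.09, 0, 0.5, 0, 0, -0.12, -0.0477, 0.6, 0, -0.02, -0.12, -0.0955, 0.6, 0, -0.04, -0.12, -0.1432, 0.6, 0, -0.06, -0.12, -0.191, 0.6, 0, -0.08, -0.12, -0.2387, 0.6, 0, -0.1, -0.12, -0.2865, 0.6, 0, -0.1, -0.12, -0.3342, 0.6, 0, -0.1, -0.12, -0.382, 0.6, 0, -0.1, -0.12, -0.4297, 0.6, 0, -0.1, -0.12, -0.4775, 0.6, 0, -0.1, -0.12, -0.5252, 0.6, 0, -0.1, -0.12, -0.573, 0.6, 0, -0.1, -0.12, -0.6207, 0.6, 0, -0.1, -0.12, -0.6685, 0.6]'

```text
time: 16.95
position: [0.5214, 0.1153, 0.2149]
tool_rot: [-1.15, -2.923, 0.0]
ft_force: [0.0, 0.6, -0.5]
grip_width: 0.596
grip_force: 0.0
```

Request:
hand_motion --segments '[0, 0, 0, -0.0477, 0.6, 0, 0, 0, -0.0796, 0.6, 0, 0, 0, -0.0796, 0.6]'

```text
time: 17.25
position: [0.5214, 0.1153, 0.2149]
tool_rot: [-0.786, -3.042, 0.0]
ft_force: [0.4, -0.3, 0.3]
grip_width: 0.598
grip_force: 0.0
```

```bash
python3 - <<'E'
from m import *
s=ctrl.get_state();print(s["position"],s["joint_positions"].round(2));T=R.from_rotvec(s["tool_rot"]).as_matrix();print(np.degrees(np.arctan2(T[1,1],T[0,1])))
a,ca=snap("side","s8.png");b,cb=snap("scene","t8.png")
p=proj(ca,(.535,.06,.1));q=proj(cb,(.535,.06,.1));print(p,q)
def cr(im,p,w,h): x=int(p[0]-w/2);y=int(p[1]-h*.5);print(x,y);return cv2.resize(im[y:y+h,x:x+w][:,:,::-1],(400,600),interpolation=cv2.INTER_CUBIC)
cv2.imwrite("pics/c8.png",np.hstack([cr(a,p,80,120),cr(b,q,80,120)]))
E
```

```text
[0.52142251 0.11526032 0.21485418] [ 0.01  0.09 -0.3   1.74  0.03  1.31  0.77]
61.02783062373076
[287.74021896 215.66660563] [315.57349077 173.92220496]
247 155
275 113
```

View pics/c8.png

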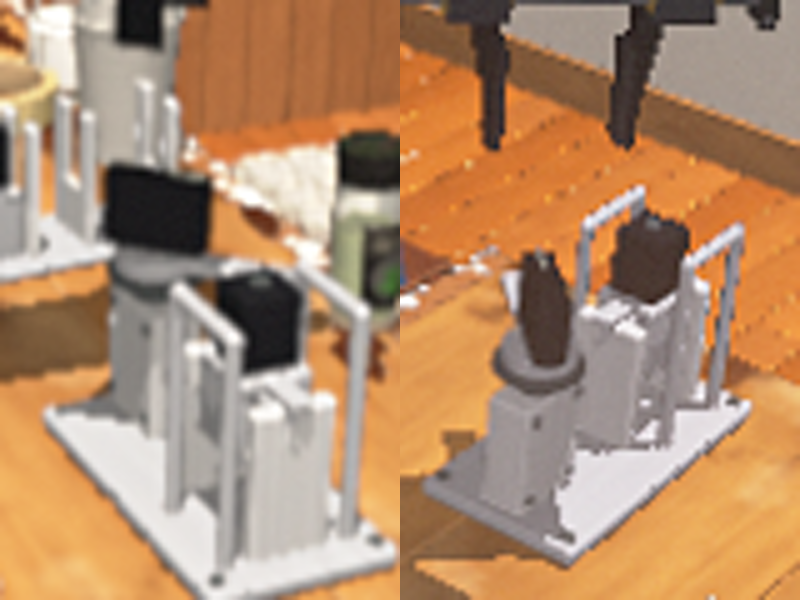

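The saddle sits level on the bar between the rests (side crop, grip at about (260,315); ear over the front block at about (285,395)). Now I grip the knob.

Request:
hand_motion --segments '[0, 0, 0.04, 0, 0.6, 0, 0, 0.08, 0, 0.6, 0, 0, 0.1, 0, 0.6, 0, 0, 0.105, 0, 0.6, 0, 0, 0.105, 0, 0.6, 0, 0, 0.105, 0, 0, 0, 0, 0.105, 0, 0, 0, 0, 0.105, 0, 0, 0, 0, 0.105, 0, 0, 0, 0, 0.105, 0, 0, 0, 0, 0.105, 0, 0, 0, 0, 0.105, 0, 0]' --grip_n 50

```text
time: 18.55
position: [0.5209, 0.1141, 0.1104]
tool_rot: [-0.787, -3.041, 0.003]
ft_force: [-3.7, -4.3, 5.7]
grip_width: 0.202
grip_force: 49.9
```

To row units: 0.78 rad / 3.1416 = 0.2483.

Request:
hand_motion --segments '[0, 0, 0, 0.0318, 0, 0, 0, 0, 0.0637, 0, 0, 0, 0, 0.0955, 0, 0, 0, 0, 0.1273, 0, 0, 0, 0, 0.1592, 0, 0, 0, 0, 0.191, 0, 0, 0, 0, 0.2228, 0, 0, 0, 0, 0.2483, 0, 0, 0, 0, 0.261, 0, 0, 0, 0, 0.261, 0, 0, 0, 0, 0.261, 0]'

```text
time: 19.65
position: [0.5206, 0.1139, 0.1104]
tool_rot: [-1.934, -2.475, 0.004]
ft_force: [-4.9, -4.4, 5.6]
grip_width: 0.198
grip_force: 49.9
```

```bash
python3 - <<'E'
from m import *
s=ctrl.get_state();T=R.from_rotvec(s["tool_rot"]).as_matrix();print(np.degrees(np.arctan2(T[1,1],T[0,1])),s["torque"],s["ft_force"])
E
```

```text
13.983708896050182 [-0.87616769  1.05909311  0.00144183] [-4.93860123 -4.35178456  5.61656673]
```

Request:
hand_motion --segments '[0, 0, 0, 0, 0.6, 0, 0, 0, 0, 0.6, 0, 0, 0, 0, 0.6, 0, 0, 0, 0, 0.6, 0, 0, -0.04, 0, 0.6, 0, 0, -0.08, 0, 0.6, 0, 0, -0.12, 0, 0.6, 0, 0, -0.15, 0, 0.6, -0.05, 0, -0.17, 0, 0.6, -0.1, 0, -0.17, 0, 0.6, -0.14, 0, -0.17, 0, 0.6, -0.14, 0, -0.17, 0, 0.6, -0.14, 0, -0.17, 0, 0.6]'

```text
time: 20.95
position: [0.5555, -0.0214, 0.2798]
tool_rot: [-1.936, -2.473, -0.001]
ft_force: [0.0, 0.1, -0.6]
grip_width: 0.603
grip_force: 0.0
```

```bash
python3 - <<'E'
from m import *
a,ca=snap("wrist","w9.png");b,cb=snap("scene","t9.png")
p=proj(ca,(.535,.06,.1));q=proj(cb,(.535,.06,.1));print(p,q)
def cr(im,p,w,h): x=max(0,int(p[0]-w/2));y=max(0,int(p[1]-h*.5));print(x,y);return cv2.resize(im[y:y+h,x:x+w][:,:,::-1],(400,600),interpolation=cv2.INTER_CUBIC)
cv2.imwrite("pics/c9.png",np.hstack([cr(a,p,140,210),cr(b,q,80,120)]))
E
```

```text
[254.43397742 109.18644233] [315.57349077 173.92220496]
184 4
275 113
```

View pics/c9.png

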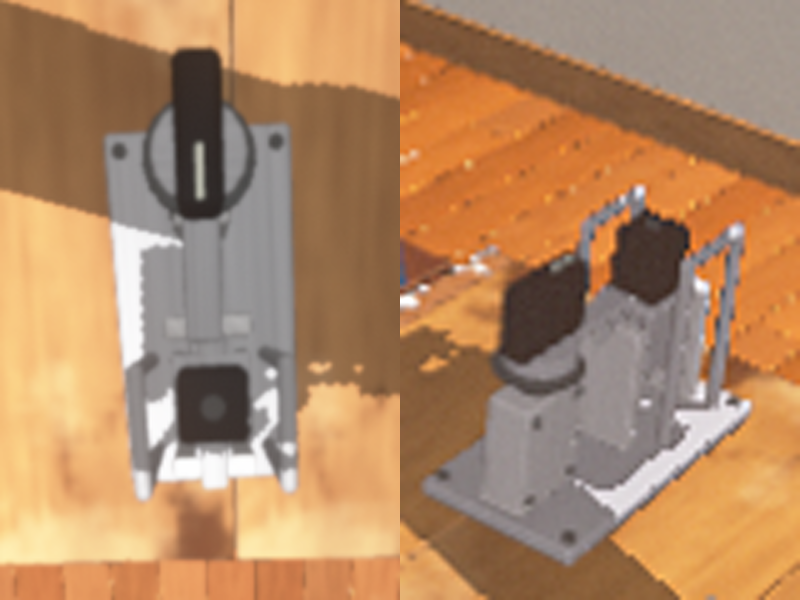

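The left crop shows the keeper finger pointing from the knob at (200,150) down over the saddle's ear at (205,335). The saddle grip is centred at (212,405) between the rests.

```bash
python3 -c "
from bench import ctrl
print(ctrl.close_job())"
```

```text
the job is handed in; nothing more can be done
None
```

The eared saddle hangs flat on the bar between the fork rests, the keeper knob is in its last stop with the finger over the ear, the other items were not touched, and the job is handed in (about 21 s of the 67 s).

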